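Dry-stroke check of two hand dosing pistons

TASK

Before packing starts, find out which of the two dosing pistons in the bench stand binds: press both plungers, the good one fully home, and leave that piston in its well. If a plunger turns stiff part-way, stop pressing at once, do not force it, and move that piston to the white crate, standing upright on its floor with the plunger left where it stopped. Leave the jug, bowl and spray bottle where they are.

Things in the scene. Friction and masses are not known exactly. Their poses are not given: they have to be found in the camera images.
- stand: aluminium block, 85 (x) x 225 (y) x 36 mm high, fixed to the bench; origin at the centre of its underside. Two round wells, 45 mm wide and 26 mm deep, are centred at y = -70 mm and +70 mm in its frame; a dosing piston stands in each (floor of the wells 10 mm above the bench).
- dispenser_a: loose hand dosing piston: upright white plastic barrel, hollow and open below, 42 mm diameter, 110 mm high, 0.4 kg, origin at the centre of its underside, z up its axis; steel plunger on top; steel spout 11 mm thick out 14 mm along -x, 56 mm up. In the stand's well at y = -70 mm. Grip the barrel's top 25 mm, plunger between the fingers.
- dispenser_b: the same as dispenser_a, standing in the well of the stand at y = +70 mm.
- plunger_a (a joint): travel of dispenser_a's plunger straight down into the barrel, m: 0 fully out, 0.030 home (hard stop). No return spring. A free one slides with 3 to 4 N all the way; a binding one does so for its first 9 to 15 mm, then stiffens by about 2 N per mm and springs back a little when let go. Over 20 N before home is forcing it.
- plunger_b (a joint): the same for dispenser_b. One of the two pistons binds and the other is free; which is which changes, and they look alike.
- head_a (a point): centre of the top face of dispenser_a's plunger: a flat steel disc, 32 mm diameter, 6 mm thick, on a 12 mm rod. It lies 148 mm above the dispenser's origin when fully out, 118 mm when home (the disc's underside is then 2 mm above the barrel).
- head_b (a point): the same for dispenser_b.
- crate: white plastic open-topped crate, fixed, 230 x 230 mm and 60 mm high outside, walls and floor 5 mm thick; origin at the centre of its underside. Empty. The binding piston goes here.
- jug: bystander: steel jug, 84 mm diameter, 110 mm high, with a handle; origin at the centre of its underside.
- bowl: bystander: steel bowl, 130 mm wide, 50 mm high; origin at the centre of its underside.
- spray: bystander: clear spray bottle with white trigger head, 60 mm diameter, 178 mm high; origin at the centre of its underside.

How it is judged:
By the outcome, as a careful person would: the job done as asked, in the order asked, and still so for the second after the job is handed in, with the robot touching nothing.
It also fails if it takes over 67 s, if anything falls off the work surface, if the arm or the gripper's body presses on something with over 40 N, if the wrist force passes 120 N, or if a joint passes its speed limit or range.

ROBOT

A 6-joint arm with a two-finger parallel gripper is mounted at the origin on the work surface. World frame = base frame: x ahead of the robot, y to its left, z up, the work surface at z = 0. Lengths are in m, angles in rad, forces in N, time in s.
With the tool pointing down it reaches from about 0.325 to 0.775 m from the base axis. Payload 5.5 kg.
Tool frame: the origin (TCP) lies between the finger pads; the fingertips stand 8 mm ahead of it and the grasp point (between the pads) lies 11 mm behind it (tcp_to_tips is the distance from the TCP to the fingertips, in m); z points along the fingers, y is the direction in which the jaws open and shut (so a half turn about z gives the same grasp; the last joint's range is limited). The gripper opens to 88 mm and grips with 3 to 60 N. Pads are 20 mm wide; open, the fingers measure 115 mm over their backs; the gripper's body (75 mm by 178 mm) begins 61 mm behind the grasp point.
Start: joints at [1.273, 0.091, 1.231, -0, 1.82, -0.057], TCP at [0.143, 0.583, 0.231] pointing down, gripper open.
Joint ranges: [-2.87, 2.87], [-0.86, 2.18], [0.17, 2.46], [-1.51, 4.65], [0.06, 2.69], [-2.65, 2.65]. Speed limits (rad/s): [2.57, 2.57, 3.01, 3.14, 3.14, 3.14].

INTERFACE

Orientations are given as a unit quaternion [w, x, y, z].
In Python, from bench import * gives the robot as it stands. Calls block until the motion is done:
- move_to(position, orientation): joint-space move of the TCP to a pose.
- move_l(position, speed=0.15, orientation=None): straight line of the TCP; orientation=None keeps the orientation; speed is the mean speed in m/s.
- movej(angles): joint-space move.
- gripper_open() and close(): open the fingers fully, or close them until they stop; the grip force is fixed at half the most.
- hold(seconds).
- inverse_kinematics(position, orientation): joint angles nearest the present ones, or None.
- state(): the state.
- get_image(name): name is "scene" or "top" or "wrist"; returns a dict with "frame" (420x560x3 uint8, blue, green, red), "depth" (420x560 float32, m along the optical axis (not along the pixel's ray), 0 where there is no reading), "camera_matrix" (3x3 intrinsics, pixels), "view" (4x4, takes a point from world to camera coordinates). Camera axes: x right, y up, looking along -z (the intrinsics and any distortion apply to the point x, -y, -z); pixel columns grow to the right and rows downward; lengths in m; the calibration is good to about 2 mm. The wrist camera is an equidistant fisheye: a pixel r from the principal point sees the ray r / f radians off the axis. A picture is of the moment at which its call begins.
A pose or a line that the arm cannot do raises IKError and nothing moves.
- job_done(): hands the job in, once; it reports no verdict.
The state is a dict: "time": time; "joint_pos": joint angles; "dq": joint speeds; "joint_torque": joint torques, N m; "ee_pos": TCP position; "ee_rot": TCP orientation; "ft_force": force on the tool from outside, world axes, zero at the start; "moment": the same for the moment, N m; "finger_gap": finger opening in m.
Only numpy, scipy, OpenCV 4.12 (cv2) and the standard library are available. Lean on these libraries where they do the work, as an engineer would, in place of code of your own. Each camera call takes 0.05 s, during which the arm holds its last target.

## Working session

There is one attempt and no reset: what is moved stays moved. The work goes in short steps, each a Python script; the robot and the scene stay as the last script left them, time stands still between calls to the robot, and variables do not carry over. Pictures are saved under pics/ and viewed, and the job is handed in when it is done.

```bash
ls; mkdir -p pics; python3 - <<'E'
from bench import *
import cv2,pickle
d={}
for n in ("scene","top","wrist"):
    im=get_image(n); d[n]=im; cv2.imwrite(f"pics/{n}0.png",im["frame"]); print(n,im["camera_matrix"],im["view"],[k for k in im])
pickle.dump(d,open("im0.pkl","wb"))
print(state())
E
```

```text
pics
scene [[399.19417406   0.         283.95652908]
 [  0.         399.19417406 206.99782879]
 [  0.           0.           1.        ]] [[ 0.42331129  0.90580939 -0.01780186 -0.29231672]
 [-0.62567866  0.30649599  0.7173468   0.22507723]
 [ 0.65523566 -0.29252275  0.69648881 -1.38235942]
 [ 0.          0.          0.          1.        ]] ['frame', 'depth', 'camera_matrix', 'view']
top [[396.78341486   0.         281.15946604]
 [  0.         396.78341486 217.87775436]
 [  0.           0.           1.        ]] [[ 2.96890959e-02 -9.99558688e-01  9.93289785e-04  7.62037558e-02]
 [ 9.94900348e-01  2.96465357e-02  9.64073630e-02 -5.80434704e-01]
 [-9.63942648e-02 -1.87402309e-03  9.95341466e-01 -1.11713392e+00]
 [ 0.00000000e+00  0.00000000e+00  0.00000000e+00  1.00000000e+00]] ['frame', 'depth', 'camera_matrix', 'view']
wrist [[325.1922621    0.         270.05067069]
 [  0.         325.1922621  212.69166172]
 [  0.           0.           1.        ]] [[ 0.23755101  0.97137255 -0.00221232 -0.59851797]
 [-0.93729391  0.22861783 -0.26308557  0.03102735]
 [-0.25504832  0.06456983  0.96476997 -0.39092554]
 [ 0.          0.          0.          1.        ]] ['frame', 'depth', 'camera_matrix', 'view']
{'time': 0.15, 'joint_pos': array([ 1.27329611e+00,  9.16786728e-02,  1.23161103e+00,  4.18670381e-05,
        1.81980918e+00, -5.67106527e-02]), 'dq': array([ 0.00032695, -0.00176001, -0.00437312,  0.00141779,  0.0017401 ,
        0.00027129]), 'joint_torque': array([ 2.71689896e-04, -4.47038162e+01, -4.06912458e+01,  6.97646406e-02,
        2.73119111e-02, -1.04149246e-04]), 'ee_pos': array([0.14301227, 0.58248302, 0.22976996]), 'ee_rot': array([-1.52659041e-04,  1.20098998e-01,  9.92761635e-01, -7.37760415e-04]), 'ft_force': array([-0.76498178, -0.61658417,  0.62651688]), 'moment': array([-0.01774934,  0.01341494,  0.03281315]), 'finger_gap': 0.08746083766524758}
```

View pics/scene0.png

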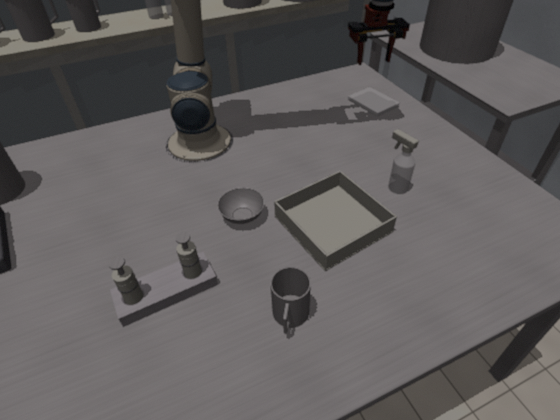

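View pics/top0.png

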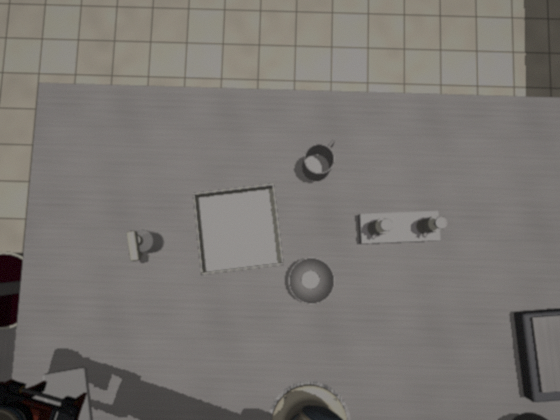

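View pics/wrist0.png

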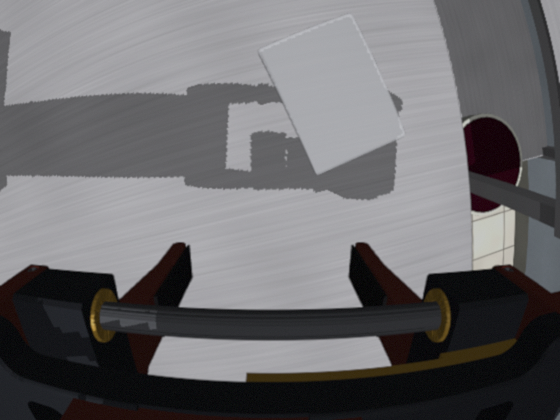

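The top view shows the stand at about (400,227), with pistons near (380,227) and (435,224). The crate is at (238,230), the bowl at (310,280), the jug at (318,162) and the spray at (142,243). Next I'll measure with depth and rays.

```bash
cat > h.py <<'E'
import numpy as np,cv2,pickle
def cloud(im):
    d=im["depth"].astype(float);K=im["camera_matrix"];V=im["view"]
    v,u=np.mgrid[:d.shape[0],:d.shape[1]]
    P=np.stack([(u-K[0,2])/K[0,0]*d,-(v-K[1,2])/K[1,1]*d,-d],-1)
    W=(P-V[:3,3])@V[:3,:3]
    W[d==0]=np.nan
    return W
def ray(im,u,v):
    K=im["camera_matrix"];V=im["view"]
    r=np.array([(u-K[0,2])/K[0,0],-(v-K[1,2])/K[1,1],-1])
    return -V[:3,:3].T@V[:3,3], V[:3,:3].T@r
def onplane(im,u,v,z):
    o,r=ray(im,u,v); return o+r*(z-o[2])/r[2]
def proj(im,p):
    q=im["view"][:3,:3]@np.asarray(p)+im["view"][:3,3];K=im["camera_matrix"]
    return K[0,0]*q[0]/-q[2]+K[0,2], K[1,1]*-q[1]/-q[2]+K[1,2]
E
python3 - <<'E'
from h import *
d=pickle.load(open("im0.pkl","rb"))
for n in("scene","top"):
    im=d[n];W=cloud(im)
    z=W[...,2];x=W[...,0];y=W[...,1]
    print(n,"table z",np.nanmedian(z[(x>.3)&(x<.7)&(abs(y)<.4)]))
    # components above heights
    for lo,hi in((.02,.05),(.05,.2),(.11,.2),(.14,.2)):
        m=((z>lo)&(z<hi)&(x>.2)&(x<.9)&(abs(y)<.6)).astype(np.uint8)
        k,l,s,c=cv2.connectedComponentsWithStats(m)
        for i in range(1,k):
            if s[i,4]>25:
                q=W[l==i];a=q.mean(0);r=cv2.minAreaRect(q[:,:2].astype(np.float32)*1000)
                print(lo,hi,s[i,4],np.round(a,4),"zmed",np.round(np.median(q[:,2]),4),"max",np.round(np.percentile(q[:,2],98),4),np.round(r[0],1),np.round(r[1],1),round(r[2],1))
im=d["top"]["frame"]; cv2.imwrite("pics/topc.png",cv2.resize(cv2.convertScaleAbs(im[180:280,330:470],alpha=1.6),None,fx=5,fy=5,interpolation=cv2.INTER_CUBIC))
im=d["scene"]["frame"]; cv2.imwrite("pics/scc.png",cv2.resize(cv2.convertScaleAbs(im[220:330,90:230],alpha=1.6),None,fx=5,fy=5,interpolation=cv2.INTER_CUBIC))
E
```

```text
scene table z 0.0021872826569403576
0.02 0.05 897 [0.4736 0.2623 0.0355] zmed 0.0358 max 0.0496 [472.1 263.3] [298.8 151.3] 53.4
0.02 0.05 165 [0.5105 0.4502 0.0352] zmed 0.035 max 0.0491 [506.7 454.8] [59.3 30.4] 49.0
0.02 0.05 751 [0.3802 0.0094 0.0358] zmed 0.036 max 0.0497 [398.1   4.9] [125.3 127.7] 64.8
0.02 0.05 902 [0.6115 0.1706 0.0353] zmed 0.0355 max 0.0493 [603.7 167.6] [322.5 162.4] 53.6
0.02 0.05 254 [ 0.2821 -0.5861  0.0357] zmed 0.0361 max 0.0489 [ 266.6 -586.5] [ 16.6 132.3] 87.9
0.02 0.05 2822 [ 0.57   -0.2489  0.0356] zmed 0.0364 max 0.0443 [ 557.5 -245.3] [ 90.3 225. ] 4.0
0.02 0.05 219 [0.7005 0.0104 0.036 ] zmed 0.0364 max 0.0494 [703.7   9.4] [66.4 22.9] 65.3
0.02 0.05 81 [ 0.7447 -0.0417  0.0354] zmed 0.0353 max 0.0491 [738.7 -42.5] [43.  7.] 11.2
0.02 0.05 183 [ 0.7727 -0.0105  0.0353] zmed 0.0349 max 0.0491 [770.4 -13.5] [20.  79.3] 22.3
0.05 0.2 940 [0.4987 0.4551 0.1225] zmed 0.1167 max 0.1801 [486.8 455.8] [82.5 53.5] 25.5
0.05 0.2 1081 [0.5469 0.2145 0.0574] zmed 0.0582 max 0.0629 [538.5 215.1] [233.6 233.6] 8.7
0.05 0.2 715 [ 0.5626 -0.1762  0.1098] zme
[... 1907 characters left out ...]
ed 0.1397 max 0.1811 [488.6 453.9] [80.9 41.5] 8.0
0.05 0.2 66 [ 0.3034 -0.5918  0.052 ] zmed 0.0517 max 0.0553 [ 300.8 -592.4] [51.4 17.6] 5.1
0.11 0.2 252 [ 0.5666 -0.3117  0.1385] zmed 0.125 max 0.1609 [ 566.5 -313.4] [39.6 36.7] 1.1
0.11 0.2 224 [ 0.5564 -0.1725  0.1394] zmed 0.1527 max 0.1595 [ 557.2 -174.3] [40.  35.8] 19.4
0.11 0.2 492 [0.4886 0.4572 0.1592] zmed 0.1753 max 0.1814 [485.8 456.3] [75.4 33.7] 11.0
0.14 0.2 123 [ 0.5675 -0.3154  0.1575] zmed 0.1573 max 0.1613 [ 568.  -315.4] [29.9 29.6] 49.0
0.14 0.2 121 [ 0.5575 -0.1763  0.1558] zmed 0.1558 max 0.1596 [ 558.  -177.1] [30.8 28.7] 4.9
0.14 0.2 362 [0.4858 0.4584 0.1736] zmed 0.1773 max 0.1817 [485.1 460. ] [75.4 26.3] 11.0
```

View pics/topc.png

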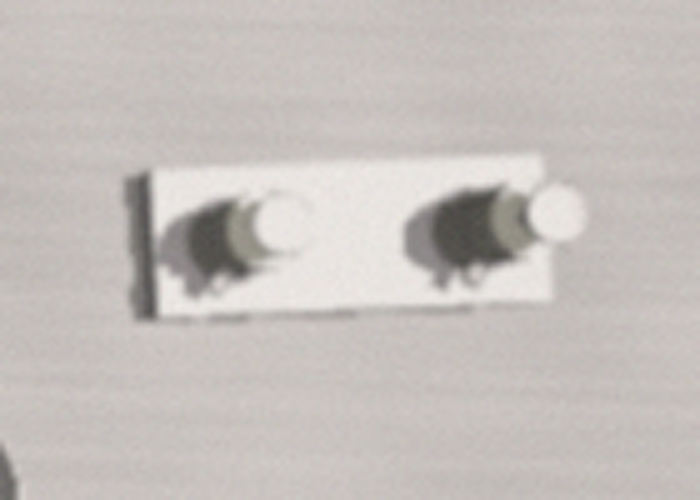

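View pics/scc.png

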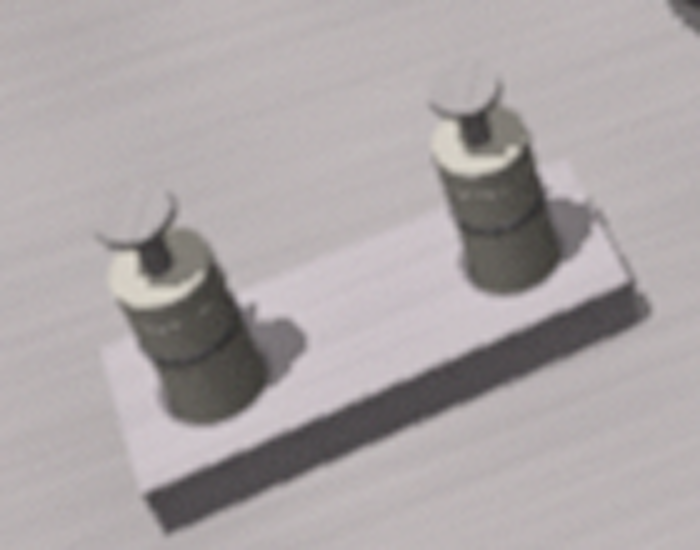

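Both views agree to about 2 mm. The heads are near (0.556,-0.176) and (0.566,-0.315), about 0.157 high, and the stand's yaw is about 4°. I'll take a closer wrist look on the way.

```bash
cat >> h.py <<'E'
def quat(phi): # tool down, jaws along (-sin,cos)
    return [0,-np.sin(phi/2),np.cos(phi/2),0]
def wray(im,u,v):
    K=im["camera_matrix"];V=im["view"]
    a=(u-K[0,2])/K[0,0];b=(v-K[1,2])/K[1,1];r=np.hypot(a,b);s=np.sin(r)/np.maximum(r,1e-9)
    return -V[:3,:3].T@V[:3,3], np.stack([a*s,-b*s,-np.cos(r)],-1)@V[:3,:3]
def wcloud(im):
    d=im["depth"].astype(float);v,u=np.mgrid[:d.shape[0],:d.shape[1]]
    o,r=wray(im,u,v); ax=-im["view"][2,:3]
    W=o+r*(d/(r@ax))[...,None]; W[d==0]=np.nan
    return W
E
python3 - <<'E'
from bench import *
from h import *
p=np.array(state()["ee_pos"])
phi=np.deg2rad(4)
print(inverse_kinematics([.62,-.245,.25],quat(phi)))
move_l([p[0],p[1],.26],speed=.2)
move_to([.62,-.245,.25],quat(phi))
s=state();print(s["time"],s["ee_pos"],s["joint_pos"],s["ft_force"])
im=get_image("wrist");pickle.dump(im,open("w1.pkl","wb"));cv2.imwrite("pics/w1.png",im["frame"])
W=wcloud(im);x,y,z=W[...,0],W[...,1],W[...,2]
for lo,hi in((.02,.045),(.1,.135),(.14,.18)):
    m=((z>lo)&(z<hi)&(x>.48)&(x<.65)&(y<-.1)&(y>-.4)).astype(np.uint8)
    k,l,st,c=cv2.connectedComponentsWithStats(m)
    for i in range(1,k):
        if st[i,4]>100:
            q=W[l==i];r=cv2.minAreaRect(q[:,:2].astype(np.float32)*1000);cc=cv2.minEnclosingCircle(q[:,:2].astype(np.float32)*1000)
            print(lo,hi,st[i],np.median(q,0).round(4),np.round(r[0],1),np.round(r[1],1),round(r[2],1),np.round(cc[0],1),round(cc[1],1))
E
```

```text
[-4.27351380e-01  2.83187230e-01  9.80653090e-01 -4.44089210e-16
  1.87775233e+00 -2.06796088e+00]
3.7833 [ 0.62030098 -0.24419242  0.25007649] [-4.26151329e-01  2.83055251e-01  9.80673357e-01  1.86772373e-04
  1.87775767e+00 -2.06783334e+00] [-0.85760743 -0.73003859  0.2435332 ]
0.02 0.045 [ 175   99  197   76 9961] [ 0.5558 -0.2452  0.0363] [ 557.6 -245.1] [ 85.4 225.5] 4.0 [ 556.5 -245.4] 119.7
0.1 0.135 [180 118  43  46 774] [ 0.5591 -0.3032  0.1202] [ 561.4 -309.7] [40.8 31.3] 16.4 [ 562.9 -314.8] 21.3
0.1 0.135 [327 118  41  47 828] [ 0.5519 -0.1868  0.12  ] [ 552.3 -181.4] [29.8 42. ] 83.7 [ 553.1 -175.3] 21.1
0.14 0.18 [ 166  123   40   41 1236] [ 0.5628 -0.314   0.1568] [ 562.4 -314.5] [31.3 31.1] 50.2 [ 562.8 -314.5] 16.2
0.14 0.18 [ 344  123   39   41 1203] [ 0.553  -0.1761  0.1554] [ 553.2 -175.3] [31.3 31.1] 26.4 [ 553.1 -175.5] 16.1
```

View pics/w1.png

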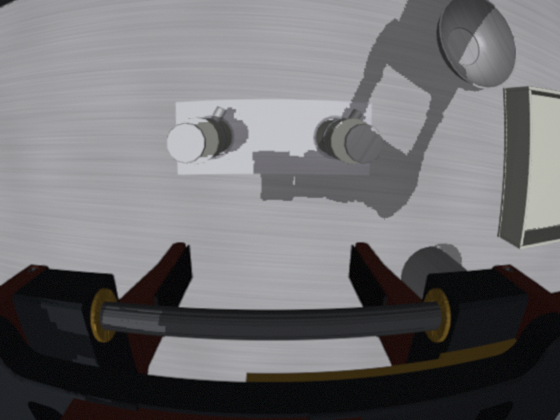

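The wrist view shows the heads at pixels (186,143) and (364,143), with the spouts toward the robot (image up). Positions agree with the wells, and the head height from a second view is about 0.156. Now I'll close, hover and start on a's plunger.

```bash
cat >> h.py <<'E'
HA=np.array([.563,-.3147]);HB=np.array([.5535,-.1755])
def fz(b,n=6,dt=.004):
    v=[]
    for _ in range(n):
        b.hold(dt); v.append(b.state()["ft_force"][2])
    return np.mean(v),np.std(v)
E
python3 - <<'E'
import bench
from bench import *
from h import *
close()
t0=state()["time"]
move_to([*HA,.19],quat(np.deg2rad(4)))
t1=state()["time"];print(t0,t1)
move_l([*HA,.175],speed=.05); hold(.2)
print(state()["time"],fz(bench,20),state()["time"],state()["ee_pos"])
for i in range(3):
    z=.175-.001*(i+1); t=state()["time"]; move_l([*HA,z],speed=.02); s=state();print(z,s["time"]-t,s["ee_pos"],s["ft_force"],fz(bench))
print(state()["finger_gap"])
E
```

```text
5.175 5.6833
6.3333 (np.float64(0.035423724867618356), np.float64(0.0)) 6.3333 [ 0.56319847 -0.31467457  0.17539904]
0.174 0.25 [ 0.56297383 -0.3147524   0.17400213] [-0.00144144  1.03992521 -0.63313518] (np.float64(-0.6331351798547916), np.float64(0.0))
0.173 0.25 [ 0.56292673 -0.31470562  0.17284552] [-0.15319715 -0.47981431 -0.06323208] (np.float64(-0.06323208473203855), np.float64(0.0))
0.172 0.25 [ 0.56296579 -0.31468606  0.17189748] [-0.14006271 -0.52442395  0.32939498] (np.float64(0.32939498498938274), np.float64(0.0))
0.0003233707385260259
```

```bash
cat >> h.py <<'E'
def press(b,H,z0,n=45,log=None):
    zc=None;L=[];res=None;z=z0;hi=0
    for i in range(n):
        z-=.001
        b.move_l([*H,z],speed=.02); s=b.state(); f=s["ft_force"]; ze=s["ee_pos"][2]
        if zc is None and f[2]>1.8: zc=ze
        tr=0 if zc is None else (zc-ze)*1000
        L.append((round(z*1000,1),round(ze*1000,2),round(tr,1),round(f[2],2)))
        if np.hypot(f[0],f[1])>8: res="side";break
        if ze<.1395 and f[2]>9: res="home";break     # tips ~ .131 or lower
        if ze>=.1395 and f[2]>6: res="stiff";break
    s=b.state();print(res,zc,s["time"],s["ee_pos"],s["ft_force"])
    for l in L: print(*l)
    return res,L
E
python3 - <<'E'
import bench
from h import *
r,L=press(bench,HA,.172,40)
E
```

```text
home 0.164245539862398 16.5833 [ 0.56342113 -0.31497118  0.13630707] [-1.48078242  1.30407644  9.57356172]
171.0 170.87 0 -0.15
170.0 169.92 0 0.87
169.0 168.87 0 -0.21
168.0 167.9 0 0.32
167.0 166.87 0 0.11
166.0 165.85 0 0.46
165.0 164.98 0 -1.35
164.0 164.25 0.0 1.99
163.0 163.14 1.1 2.4
162.0 161.9 2.3 2.44
161.0 160.82 3.4 1.02
160.0 159.82 4.4 0.89
159.0 158.85 5.4 2.07
158.0 157.87 6.4 1.32
157.0 156.86 7.4 1.68
156.0 155.87 8.4 2.19
155.0 154.85 9.4 1.17
154.0 153.86 10.4 1.71
153.0 152.89 11.4 2.1
152.0 151.86 12.4 0.57
151.0 150.84 13.4 2.14
150.0 149.85 14.4 0.44
149.0 148.87 15.4 1.62
148.0 147.88 16.4 1.83
147.0 146.84 17.4 2.07
146.0 145.87 18.4 2.07
145.0 144.85 19.4 1.55
144.0 143.86 20.4 2.21
143.0 142.83 21.4 1.64
142.0 141.86 22.4 1.36
141.0 140.88 23.4 1.39
140.0 139.85 24.4 0.68
139.0 138.88 25.4 -0.21
138.0 137.87 26.4 2.64
137.0 136.87 27.4 0.91
136.0 136.37 27.9 2.58
135.0 136.32 27.9 6.69
134.0 136.31 27.9 9.57
```

Piston a slid freely to a hard stop, tips at 128 mm as expected for home. Now b.

```bash
sed -i 's/f\[2\]>6: res/f[2]>5: res/' h.py; python3 - <<'E'
import bench
from bench import *
from h import *
move_l([*HA,.185],speed=.2)
move_l([*HB,.185],speed=.25); move_l([*HB,.169],speed=.1)
r,L=press(bench,HB,.169,40)
if r=="stiff":
    move_l([*HB,.2],speed=.1); print(state()["time"])
    # retreat to look: camera over the stand
    move_l([.615,-.25,.24],speed=.25)
    gripper_open()
    im=get_image("wrist");pickle.dump(im,open("w2.pkl","wb"));cv2.imwrite("pics/w2.png",im["frame"])
    W=wcloud(im);x,y,z=W[...,0],W[...,1],W[...,2]
    for lo,hi in((.02,.045),(.1,.1235),(.1235,.18)):
        m=((z>lo)&(z<hi)&(x>.48)&(x<.65)&(y<-.1)&(y>-.4)).astype(np.uint8)
        k,l,st,c=cv2.connectedComponentsWithStats(m)
        for i in range(1,k):
            if st[i,4]>100:
                q=W[l==i];cc=cv2.minEnclosingCircle(q[:,:2].astype(np.float32)*1000)
                print(lo,hi,st[i],np.median(q,0).round(4),np.round(cc[0],1),round(cc[1],1))
    print(state()["time"])
E
```

```text
stiff 0.16220505301612836 23.0083 [ 0.5536007  -0.17554025  0.14968978] [-1.06466907 -0.46686922  5.9352575 ]
168.0 168.36 0 -0.72
167.0 167.12 0 0.44
166.0 165.96 0 0.31
165.0 164.89 0 0.06
164.0 163.88 0 -0.18
163.0 163.1 0 1.22
162.0 162.21 0.0 2.32
161.0 161.01 1.2 1.99
160.0 159.86 2.3 1.81
159.0 158.85 3.4 2.0
158.0 157.86 4.3 1.34
157.0 156.89 5.3 1.16
156.0 155.91 6.3 1.76
155.0 154.87 7.3 1.07
154.0 153.86 8.3 2.11
153.0 152.88 9.3 2.19
152.0 151.99 10.2 2.5
151.0 151.23 11.0 4.0
150.0 150.46 11.7 4.55
149.0 149.69 12.5 5.94
23.6667
0.02 0.045 [  177   103   202    79 10716] [ 0.5549 -0.2462  0.0363] [ 558.6 -244.6] 119.8
0.1 0.1235 [176 124  51  48 778] [ 0.559  -0.3059  0.1201] [ 562.7 -314.6] 21.1
0.1 0.1235 [334 125  47  48 818] [ 0.5506 -0.1879  0.1213] [ 553.1 -175.6] 21.1
0.1235 0.18 [ 179  130   38   37 1091] [ 0.5625 -0.3142  0.1282] [ 563.1 -314.6] 16.2
0.1235 0.18 [ 350  131   38   39 1161] [ 0.5529 -0.1762  0.1429] [ 552.8 -175.6] 16.1
25.6583
```

```bash
ls pics
```

```text
scc.png
scene0.png
top0.png
topc.png
w1.png
w2.png
wrist0.png
```

The plunger of b turned stiff at about 12 mm of travel and I stopped at 6 N. The wrist depth gives head_a at 128 mm (home) and head_b at 143 mm. Next I'll grasp b.

```bash
python3 - <<'E'
import bench
from bench import *
from h import *
C=[.553,-.1756]
move_l([*C,.22],speed=.25)
move_l([*C,.104],speed=.12)
s=state();print(s["time"],s["ft_force"],s["ee_pos"])
close()
s=state();print(s["time"],s["ft_force"],s["ee_pos"],s["finger_gap"])
if .038<s["finger_gap"]<.046:
    move_l([*C,.125],speed=.06)
    s=state();print(s["time"],s["ft_force"],s["finger_gap"])
    move_l([*C,.2],speed=.15)
    s=state();print(s["time"],s["ft_force"],s["moment"],s["finger_gap"])
    im=get_image("scene");cv2.imwrite("pics/s2.png",cv2.resize(cv2.convertScaleAbs(im["frame"][100:330,60:360],alpha=1.6),None,fx=2.5,fy=2.5))
E
```

```text
27.3167 [ 0.33808167  0.14831173 -0.25892673] [ 0.55356218 -0.17583371  0.10517088]
28.1 [-0.52042107  0.94823549  1.29634374] [ 0.55296265 -0.17547499  0.1039759 ] 0.04179835599507862
28.6 [ 0.68150594 -0.0403642  -3.38680874] 0.041647771283043186
29.25 [-0.44564107  1.24505841 -3.63983086] [ 0.03258639  0.02833908 -0.00416852] 0.04151389801463762
```

View pics/s2.png

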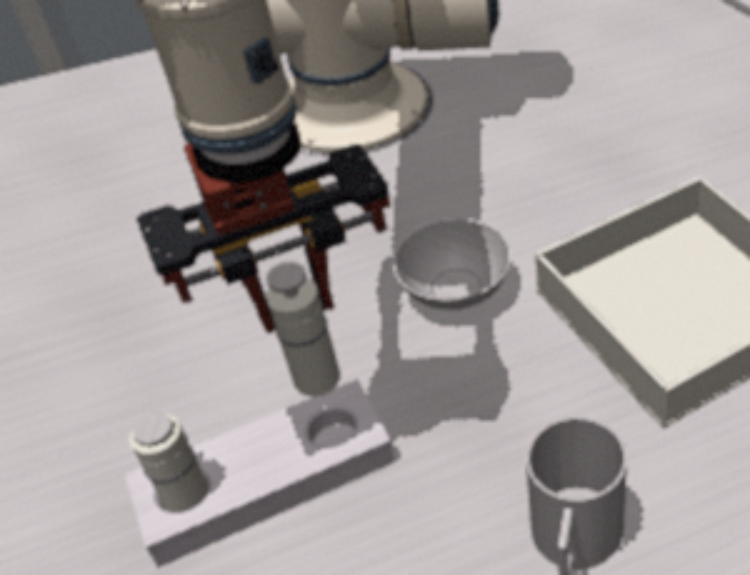

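Piston b is held upright at crop pixel (305,340), with its plunger still out, and a stands home in its well at (165,465). Next I'll carry b to the crate and lower it until it touches.

```bash
python3 - <<'E'
import bench
from bench import *
from h import *
C=[.541,.215]
move_l([*C,.2],speed=.22)
hold(.2)
move_l([*C,.106],speed=.12); hold(.2)
s=state();print(s["time"],s["ft_force"],s["moment"],s["ee_pos"])
f0=s["ft_force"][2]
z=.106
while z>.094:
    z-=.001; move_l([*C,z],speed=.02); s=state(); print(round(z,3),s["ee_pos"][2].round(4),s["ft_force"].round(2),s["finger_gap"].round(4))
    if s["ft_force"][2]>f0+5: break
print(s["time"])
im=get_image("scene");cv2.imwrite("pics/s3.png",cv2.resize(cv2.convertScaleAbs(im["frame"][60:290,200:500],alpha=1.6),None,fx=2.5,fy=2.5))
E
```

```text
32.5583 [-0.20625431  0.40083618 -2.50795128] [ 0.00381412 -0.00516042 -0.02468961] [0.5415125  0.2151709  0.10717733]Traceback (most recent call last):
  File "<stdin>", line 12, in <module>
AttributeError: 'float' object has no attribute 'round'
```

```bash
python3 - <<'E'
import bench
from bench import *
from h import *
C=[.541,.215]
z=.105
while z>.094:
    z-=.001; move_l([*C,z],speed=.02); s=state(); print(round(z,3),s["ee_pos"],s["ft_force"],s["finger_gap"])
    if s["ft_force"][2]>3: break
print(s["time"])
im=get_image("scene");cv2.imwrite("pics/s3.png",cv2.resize(cv2.convertScaleAbs(im["frame"][60:290,200:500],alpha=1.6),None,fx=2.5,fy=2.5))
E
```

```text
0.104 [0.54092492 0.21497872 0.10381176] [-0.0901148   0.45818914 -2.91099501] 0.041419666423882145
0.103 [0.54092281 0.2149711  0.10283044] [-0.65064739  0.32399214 -3.84815635] 0.04135311445163977
0.102 [0.54093517 0.21500697 0.10187448] [-0.54047873 -0.17183133 -3.42964477] 0.04140895177415522
0.101 [0.54093861 0.21499147 0.10087591] [-0.65641751  0.13134043 -2.58052255] 0.04165578715350231
0.1 [0.54092745 0.21498367 0.09985219] [ 0.50071257 -0.12794987 -2.45456504] 0.04163542223528533
0.099 [0.54096129 0.21498195 0.09889712] [-0.43655234  0.21058163 -2.93857694] 0.04146643902021981
0.098 [0.54098915 0.21499129 0.09799678] [ 0.41651792 -0.17550624 -3.37539   ] 0.04154320628793729
0.097 [0.5412895  0.2150973  0.09788221] [-0.48620997  0.43564124  2.45711879] 0.04172809688352771
0.096 [0.54150039 0.21513889 0.09783752] [-1.80026173 -1.11570809  6.90082059] 0.04176024500611902
35.0583
```

View pics/s3.png

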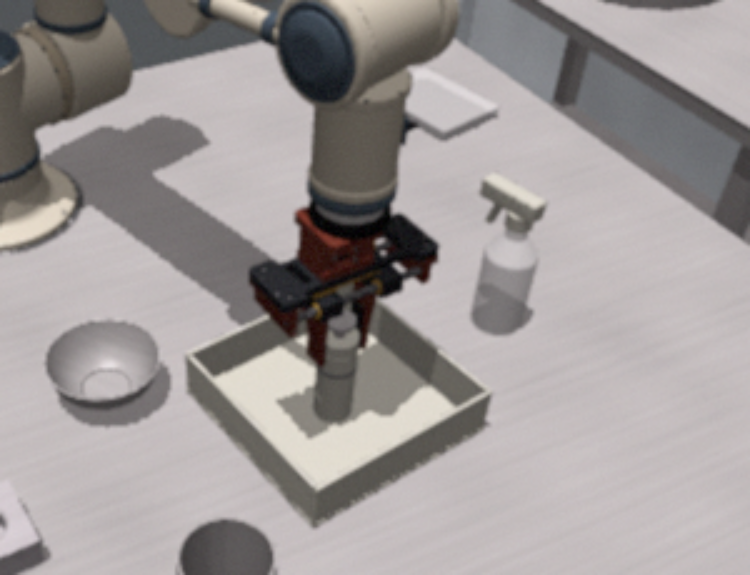

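The piston stands on the crate floor at crop pixel (335,390). Contact came at TCP 0.098, as expected. I'll back the load off, release, rise and check.

```bash
python3 - <<'E'
import bench
from bench import *
from h import *
p=state()["ee_pos"]
move_l([.541,.215,.0975],speed=.02); print(state()["ft_force"])
gripper_open(); hold(.2)
s=state();print(s["time"],s["finger_gap"])
move_l([.541,.215,.23],speed=.12)
move_l([.55,.03,.27],speed=.25)
hold(.3)
s=state();print(s["time"],s["ft_force"])
d={n:get_image(n) for n in("scene","top")}
pickle.dump(d,open("im3.pkl","wb"))
d0=pickle.load(open("im0.pkl","rb"))
cv2.imwrite("pics/s4.png",cv2.convertScaleAbs(d["scene"]["frame"],alpha=1.6))
cv2.imwrite("pics/t4.png",cv2.convertScaleAbs(d["top"]["frame"],alpha=1.6))
for n in d:
    W=cloud(d[n]);x,y,z=W[...,0],W[...,1],W[...,2]
    for nm,(cx,cy) in dict(b=(.541,.215),a=(.563,-.3147)).items():
        for lo,hi in((.1,.1225),(.1235,.17)):
            q=W[(z>lo)&(z<hi)&(np.hypot(x-cx,y-cy)<.04)]
            if len(q)>5: print(n,nm,lo,len(q),np.median(q,0).round(4),q[:,:2].min(0).round(3),q[:,:2].max(0).round(3))
E
```

```text
[ 0.06466896 -0.07823208  2.85897858]
36.4167 0.0879792975571878
38.8833 [-0.46233047 -0.61076717  0.85737833]
scene b 0.1 174 [0.5501 0.2073 0.1148] [0.522 0.193] [0.564 0.235]
scene b 0.1235 99 [0.543  0.2132 0.1371] [0.526 0.199] [0.558 0.229]
scene a 0.1 217 [ 0.578  -0.3132  0.1161] [ 0.547 -0.336] [ 0.585 -0.294]
scene a 0.1235 162 [ 0.565  -0.3151  0.1285] [ 0.546 -0.33 ] [ 0.579 -0.3  ]
top b 0.1 82 [0.5391 0.2047 0.1156] [0.525 0.193] [0.566 0.234]
top b 0.1235 115 [0.5454 0.2136 0.1369] [0.532 0.199] [0.561 0.229]
top a 0.1 101 [ 0.5643 -0.3037  0.1193] [ 0.547 -0.337] [ 0.587 -0.295]
top a 0.1235 122 [ 0.5681 -0.3154  0.1289] [ 0.553 -0.332] [ 0.586 -0.3  ]
```

View pics/s4.png

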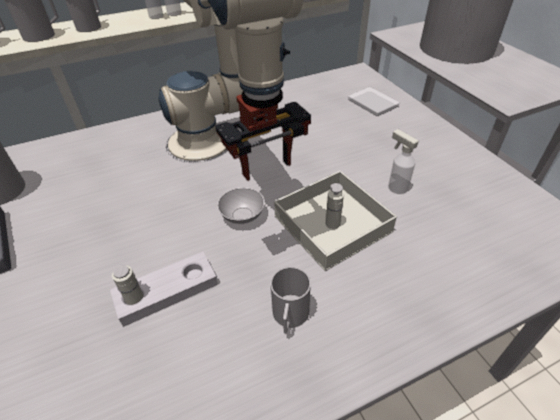

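View pics/t4.png

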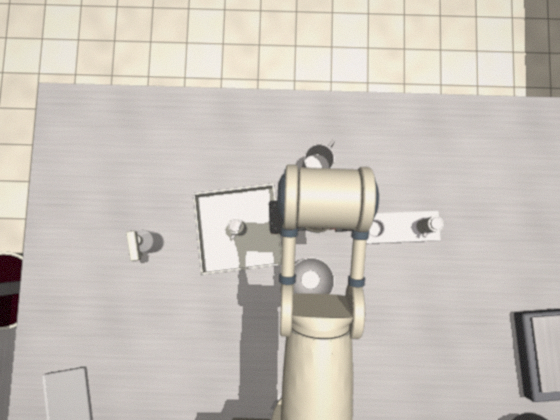

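The views show b upright in the crate at about (335,205) in the scene view. Its head is 0.132 above its base, the same as before the move. Piston a is home in its well at (127,285), and the bystanders are in place. The arm is clear.

```bash
python3 -c "
from bench import *
print(job_done(), state()['time'])"
```

```text
the job is handed in; nothing more can be done
the job is handed in; nothing more can be done
```

The binding piston is dispenser_b. It now stands upright near the middle of the white crate's floor, with its plunger left where it stopped. I handed the job in at about 39 s.

- **dispenser_a (good):** its plunger slid freely (about 2 N read) to the hard stop. The fingertips stopped at 128 mm, and the camera puts its head at 128–129 mm, so it is fully home. It stays in its well.
- **dispenser_b (binding):** it turned stiff after about 10–11 mm, and I stopped at about 12.5 mm and 6 N.
- **After the move:** b's head is about 132 mm above its base, against 133 mm before, so the plunger did not shift beyond measuring error.
- **Other checks:** in the last pictures the jug, bowl and spray bottle look unmoved, though I compared them by eye only. The gripper is empty and touching nothing.

**Disagreements:** the free sliding force read about 2 N between steps, below the stated 3–4 N, because I only sampled it with the arm at rest. The top camera put positions up to about 4 mm away in x from the wrist camera.

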